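# Run the go ring gauge home on the stud of a laboratory stand

### The arm

A 6-joint arm with a two-finger parallel gripper is mounted at the origin on the work surface. World frame = base frame: x ahead of the robot, y to its left, z up, the work surface at z = 0. Lengths are in m, angles in rad, forces in N, time in s.
With the tool pointing down it reaches from about 0.3 to 0.875 m from the base axis. Payload 6.4 kg.
Tool frame: the origin (TCP) lies at the very end of the fingers, on their centre line; the grasp point (between the pads) lies 19 mm behind it; z points along the fingers, y is the direction in which the jaws open and shut (so a half turn about z gives the same grasp; the last joint's range is limited). The gripper opens to 85 mm and grips with 20 to 120 N. Pads are 22 mm wide; open, the fingers measure 114 mm over their backs; the gripper's body (76 mm by 85 mm) begins 54 mm behind the grasp point. The pads swing forward as they close: fully open they stand 13 mm farther back than shut.
Start: joints at [0.971, 0.181, 1.607, -0, 1.354, -0.206], TCP at [0.221, 0.531, 0.231] pointing down, gripper open.
Joint ranges: [-2.99, 2.99], [-0.89, 2.07], [0.3, 2.58], [-1.14, 4.28], [0, 2.63], [-3.12, 3.12]. Speed limits (rad/s): [2.57, 2.57, 3.01, 3.14, 3.14, 3.14].

### API

Orientations are given as a unit quaternion [x, y, z, w].
In Python, from cell import robot gives the robot as it stands. The module is installed in compiled form; this text tells all that it offers.
- The arm moves only by the shell command python3 -m creep 'ROWS'. ROWS is JSON, a list of rows, each a list of 3 entries, a list of its own where there are three numbers: the shift along the tool's x, y, z in mm, then the turn about the tool's z in rad, then the closure, from -1 (fully open) to 1 (shut), so that 0 is half open. A call has 1 to 12 rows; each row is the pose to reach, as a shift and turn from the pose commanded when the call began, along the tool's axes at that moment; what a row does not reach only later rows make up. A row lasts 1/10 s, in which the tool goes at most 50 mm and 8.59 degrees, less where a joint would pass 70% of its speed; a pose out of reach is approached as far as the arm can. A call with a gripper value outside its range is refused whole. The fingers move at their own pace and stop on an object; the grip force is fixed at half the most. Time passes only in rows, so rows that repeat a pose let the fingers close. It gives the time, the measured TCP pose, the force and the opening at its end, in the units of the state.
- robot.sense(): the state, without advancing time (a new reading comes with each control period).
- robot.camera(name): name is "scene" or "top"; returns a dict with "color" (384x512x3 uint8, blue, green, red), "range_z" (384x512 float32, m along the optical axis (not along the pixel's ray), 0 where there is no reading), "intrinsics" (3x3 intrinsics, pixels), "pose" (4x4, takes a point from camera to world coordinates). Camera axes: x right, y up, looking along -z (the intrinsics and any distortion apply to the point x, -y, -z); pixel columns grow to the right and rows downward; lengths in m; the calibration is good to about 2 mm. A picture is of the moment at which its call begins.
- robot.finish_job(): hands the job in, once; it reports no verdict.
Trained networks look in a picture, given as the dict that the camera call returned (one of the last four; its "shot" number tells which), for a name from the list of things; names that differ only in an ending like _2 or _b are one class to them, and where a whole thing is asked for, a point or a joint stands for the part that bears it (a point fixed in the world has none). Each returns a list of dicts, best first, with "p" (0 to 1); they miss things now and then, are a little off and sometimes report something else, mostly with a low value. They report only what shows in the picture. A call takes as long as a camera call. They do not tell look-alikes from the thing itself.
- robot.recognise(picture, name): "centre" ([row, column] in pixels, amid what is visible of it).
- robot.tip_of(picture, name): "centre" ([row, column] in pixels: a listed point, or the origin of a listed thing).
The state is a dict: "time_s": time; "q": joint angles; "dq": joint speeds; "joint_torque": joint torques, N m; "tcp_pos": TCP position; "tool_rot": TCP orientation; "contact_force": force on the tool from outside, world axes, zero at the start; "ft_torque": the same for the moment, N m; "gripper_width": finger opening in m.
Only numpy, scipy, OpenCV 4.12 (cv2) and the standard library are available. Lean on these libraries where they do the work, as an engineer would, in place of code of your own. Each camera call takes 0.05 s, during which the arm holds its last target.

### The job

The thread of a laboratory stand is being checked. Take the thick plain ring gauge that is started on its stud and screw it down clockwise, less than a quarter turn, until it comes up firm on the shoulder, then let go and move clear. Leave the thin grooved ring gauge on the other stand as it is.

Things in the scene. Friction and masses are not known exactly. Their poses are not given: they have to be found in the camera images.
- go_ring_mid (a point): centre of the go ring gauge, to be screwed: thick plain steel ring, ribbed side, 54 mm across, 24 mm high, on an upright threaded 19 mm stud. Its centre is 60 mm above the bench when home, up to 4 mm more before; stud top at 85 mm. Below it a dark pillar 32 mm across, its top (the shoulder) at 48 mm, on a fixed pale round foot, 110 mm across, 14 mm high. Grip across any diameter from above.
- go_ring (a joint): turn of the go ring, rad, growing as it screws down (clockwise from above). Starts at 0.3 to 0.8; 1.6 is home, a firm stop where the fingers slip. Sinks 2.5 mm per rad; drags with 0.15 N m and stays where left. Home brings the black line on its top in line with the black line on the foot.
- nogo_ring_mid (a point): centre of the no-go ring gauge, not to be turned: thin steel ring with a deep groove around it, 54 mm across, 11 mm high, near the top of the stud of another stand of the same kind, its centre 75 mm above the bench. A third such stand has a bare stud; which stand is where varies.
- nogo_ring (a joint): turn of the no-go ring, rad, growing clockwise from above; it starts at 0 and is to be left there.
There are look-alikes about, which are no part of the job. What is shaped like the part that bears nogo_ring_mid but yellow is not meant.

How it is judged:
At the end, for the whole second after the job is handed in: the go ring is screwed home to within 0.2 rad (11 degrees) of the shoulder stop and the no-go ring has not been turned by more than 0.2 rad (value of joint go_ring above 1.4 rad and value of joint nogo_ring below 0.2 rad); the robot touches nothing.
It fails at once if the no-go ring is turned (by more than 0.2 rad) (value of joint nogo_ring above 0.2 rad).
It also fails if it takes over 32 s, if anything falls off the work surface, if the arm or the gripper's body presses on something with over 40 N, if the wrist force passes 120 N, or if a joint passes its speed limit or range.

## Working session

There is one attempt and no reset: what is moved stays moved. The work goes in short steps, Python scripts to look and compute and a shell command to move; the robot and the scene stay as the last step left them, time stands still between calls to the robot, and variables do not carry over. Pictures are saved under pics/ and viewed, and the job is handed in when it is done.

```bash
mkdir -p pics
cat > h.py <<'E'
import numpy as np, cv2
from cell import robot
def world(P,r,c,z=None):
    K=P["intrinsics"];T=np.array(P["pose"])
    d=np.array([(c-K[0][2])/K[0][0],-(r-K[1][2])/K[1][1],-1.])
    if z is None:
        rr,cc=int(round(r)),int(round(c)); R=P["range_z"][rr,cc]; return (T@np.r_[d*R,1])[:3]
    o=T[:3,3]; w=T[:3,:3]@d
    return o+w*(z-o[2])/w[2]
def cloud(P):
    K=P["intrinsics"];T=np.array(P["pose"]);R=P["range_z"]
    r,c=np.mgrid[:384,:512]
    p=np.stack([(c-K[0][2])/K[0][0]*R,-(r-K[1][2])/K[1][1]*R,-R],-1)
    return p@T[:3,:3].T+T[:3,3]
E
python3 - <<'E'
from h import *
import pickle
for n in("top","scene"):
    P=robot.camera(n); pickle.dump(P,open(n+".pkl","wb"))
    cv2.imwrite(f"pics/{n}0.png",P["color"])
    print(n,np.round(P["pose"],3).tolist(),np.round(P["intrinsics"],1).tolist())
    for k in("go_ring_mid","nogo_ring_mid"):
        for f in(robot.recognise,robot.tip_of):
            print(k,f.__name__,[(np.round(d["centre"],1).tolist(),round(d["p"],2),np.round(world(P,*d["centre"]),3).tolist()) for d in f(P,k)])
s=robot.sense();print({k:np.round(v,3).tolist() for k,v in s.items()})
E
```

```text
top [[-0.009, 0.996, -0.087, 0.497], [-1.0, -0.007, 0.024, -0.045], [0.023, 0.087, 0.996, 1.035], [0.0, 0.0, 0.0, 1.0]] [[438.7, 0.0, 252.8], [0.0, 438.7, 194.6], [0.0, 0.0, 1.0]]
go_ring_mid call [([232.2, 112.5], 0.64, [0.501, 0.233, 0.085])]
go_ring_mid call [([229.9, 110.3], 0.76, [0.506, 0.237, 0.086])]
nogo_ring_mid call [([161.7, 391.6], 0.85, [0.651, -0.375, 0.085]), ([190.6, 324.0], 0.71, [0.588, -0.224, 0.084]), ([239.5, 393.4], 0.64, [0.48, -0.373, 0.083])]
nogo_ring_mid call [([159.1, 397.4], 0.98, [0.656, -0.389, 0.084]), ([234.8, 396.4], 0.92, [0.49, -0.38, 0.085]), ([187.2, 326.1], 0.64, [0.595, -0.229, 0.084])]
scene [[-0.191, -0.654, 0.732, 1.175], [0.982, -0.135, 0.135, 0.039], [0.01, 0.744, 0.668, 0.654], [0.0, 0.0, 0.0, 1.0]] [[385.1, 0.0, 263.1], [0.0, 385.1, 185.4], [0.0, 0.0, 1.0]]
go_ring_mid call [([198.2, 401.1], 0.62, [0.52, 0.225, 0.074])]
go_ring_mid call [([198.2, 404.5], 0.74, [0.517, 0.233, 0.072])]
nogo_ring_mid call [([191.3, 188.7], 0.86, [0.603, -0.231, 0.085]), ([151.2, 144.4], 0.81, [0.488, -0.384, 0.085]), ([197.5, 109.6], 0.67, [0.657, -0.387, 0.087])]
nogo_ring_mid call [([202.5, 107.7], 0.87, [0.666, -0.389, 0.08]), ([190.0, 188.5], 0.76, [0.6, -0.232, 0.085]), ([152.9, 142.3], 0.61, [0.492, -0.388, 0.082])]
{'time_s': 0.5, 'q': [0.971, 0.181, 1.607, -0.0, 1.354, -0.206], 'dq': [0.002, -0.001, -0.002, 0.001, 0.0, 0.0], 'joint_torque': [-0.001, -44.445, -35.136, -0.0, 0.002, 0.0], 'tcp_pos': [0.221, 0.531, 0.231], 'tool_rot': [0.196, 0.981, -0.0, -0.0], 'contact_force': [1.286, -0.131, 0.004], 'ft_torque': [-0.012, -0.013, -0.022], 'gripper_width': 0.085}
```

View pics/top0.png

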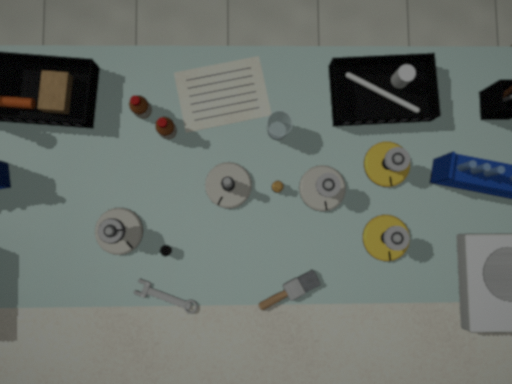

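View pics/scene0.png

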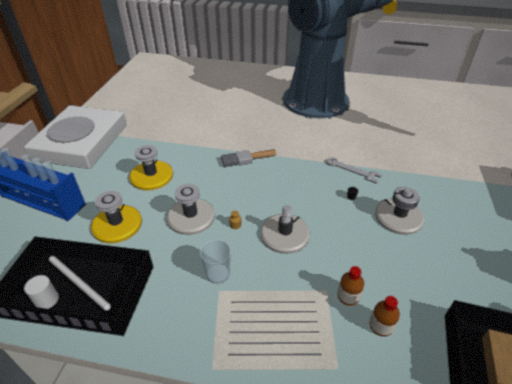

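Run:
```python
from h import *
import pickle
P=pickle.load(open("top.pkl","rb"));S=pickle.load(open("scene.pkl","rb"))
a=cv2.resize(P["color"][190:270,65:165],None,fx=5,fy=5,interpolation=cv2.INTER_CUBIC)
b=cv2.resize(S["color"][155:255,350:450],None,fx=4,fy=4,interpolation=cv2.INTER_CUBIC)
cv2.imwrite("pics/crop_t.png",a);cv2.imwrite("pics/crop_s.png",b)
```

```text
(no output)
```

View pics/crop_t.png

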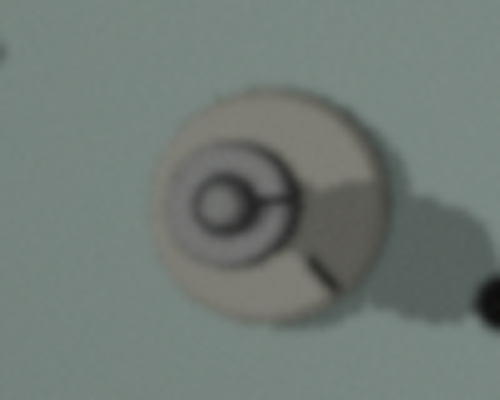

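View pics/crop_s.png

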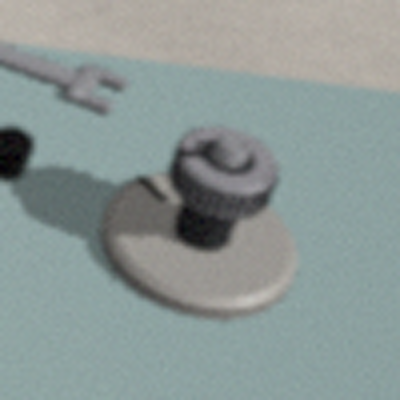

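The top picture shows these candidates:
- **Go ring:** thick and ribbed, on a pale foot, at (232,112). Its line is about 57° anticlockwise of the foot line.
- **No-go ring:** thin, on a pale foot, at (186,327).
- **Yellow look-alikes:** at (160,397) and (238,395).
- **Bare stud:** at (184,228).

The crops show the ribbed side and thick ring, so I choose the one at (232,112).

Run:
```python
from h import *
import pickle
P=pickle.load(open("top.pkl","rb"))
for n in("top","scene"):
    P=pickle.load(open(n+".pkl","rb"));w=cloud(P)
    near=np.hypot(w[...,0]-.5,w[...,1]-.23)<.08
    for nm,lo,hi in(("foot",.009,.019),("ring",.066,.080),("stud",.081,.095)):
        m=near&(w[...,2]>lo)&(w[...,2]<hi);p=w[m]
        c,r=cv2.minEnclosingCircle((p[:,:2]*1000).astype(np.float32))
        print(n,nm,len(p),np.round(c,1),round(r,1),"zmed",np.round(np.median(p[:,2]),4))
P=pickle.load(open("top.pkl","rb"))
# lines by crop pixels -> world
f=lambda x,y,z:world(P,190+y/5-.4,65+x/5-.4,z)[:2]
rc=f(225,203,.0865 if 0 else .085); 
a=f(298,199,.0745);b=f(255,203,.0745);d1=a-b
u=f(335,290,.014);v=f(310,258,.014);d2=u-v
print("stud",rc,"ring line",a-rc,d1,"foot line",u-rc,v-rc,d2)
ang=lambda d:np.degrees(np.arctan2(d[1],d[0]))
print(ang(a-rc),ang(d1),ang(u-rc),ang(v-rc),ang(d2))
print("ring circle centre from crop",f(234,203,.0745))
print("foot centre",f(272,205,.014))
from scipy.spatial.transform import Rotation as R
s=robot.sense();Rt=R.from_quat(s["tool_rot"]).as_matrix();print(np.round(Rt,3))
for c in([.497,.235],):
    print("tool shift",Rt.T@(np.r_[c,.042]-s["tcp_pos"])*1000)
```

```text
top foot 1184 [505.5 241.6] 55.1 zmed 0.015
top ring 455 [505.3 241.9] 28.2 zmed 0.076
top stud 61 [505.3 241.7] 9.6 zmed 0.0856
scene foot 952 [504.5 238.1] 54.9 zmed 0.0127
scene ring 326 [504.  238.7] 28.0 zmed 0.0732
scene stud 39 [504.3 238.3] 8.9 zmed 0.0832
stud [0.50568077 0.23911676] ring line [ 0.00153518 -0.02824117] [ 0.00155728 -0.01848209] foot line [-0.03965371 -0.02965231] [-0.02491653 -0.0180138 ] [-0.01473718 -0.01163851]
-86.88848483483812 -85.18369451003132 -143.21154212869635 -144.13435664853387 -141.70051435693654
ring circle centre from crop [0.50574246 0.23839121]
foot centre [0.5052228  0.23887194]
[[-0.923  0.384 -0.   ]
 [ 0.384  0.923 -0.   ]
 [ 0.    -0.    -1.   ]]
tool shift [-368.79853087 -167.25298696  189.26654309]
```

Depth from both cameras agrees: centre at about (0.505, 0.240) m, 57° (1.0 rad) to go.

Run:
```python
from h import *
from scipy.spatial.transform import Rotation as R
s=robot.sense();Rt=R.from_quat(s["tool_rot"]).as_matrix()
for z in(.13,.042): print("tool shift",Rt.T@(np.r_[.505,.240,z]-s["tcp_pos"])*1000)
```

```text
tool shift [-374.26694824 -159.57238474  101.26594786]
tool shift [-374.26744645 -159.56592237  189.26594763]
```

```bash
python3 -m creep '[[[-46,-20,0],0,-1],[[-93,-40,0],0,-1],[[-140,-60,0],0,-1],[[-187,-80,20],0,-1],[[-234,-100,40],0,-1],[[-281,-120,60],0,-1],[[-328,-140,80],0,-1],[[-374,-160,101],0,-1],[[-374,-160,101],0,-1],[[-374,-160,101],0,-1],[[-374,-160,101],0,-1]]'
python3 - <<'E'
from h import *
P=robot.camera("scene");cv2.imwrite("pics/s1.png",cv2.resize(P["color"][100:280,310:490],None,fx=3,fy=3))
s=robot.sense();print({k:np.round(v,3).tolist() for k,v in s.items()})
E
```

```text
time_s: 1.6
tcp_pos: [0.5045, 0.2395, 0.1301]
tool_rot: [0.196, 0.981, -0.0, -0.001]
contact_force: [0.1, 0.2, -0.9]
gripper_width: 0.0855
{'time_s': 1.65, 'q': [0.232, 0.256, 1.734, 0.0, 1.151, -0.945], 'dq': [0.023, -0.014, -0.0, 0.002, 0.001, -0.002], 'joint_torque': [-1.043, -43.957, -31.509, -0.064, -0.026, -0.009], 'tcp_pos': [0.504, 0.24, 0.131], 'tool_rot': [0.196, 0.981, 0.0, -0.0], 'contact_force': [-1.046, 0.345, -0.331], 'ft_torque': [-0.007, 0.012, 0.043], 'gripper_width': 0.085}
```

View pics/s1.png

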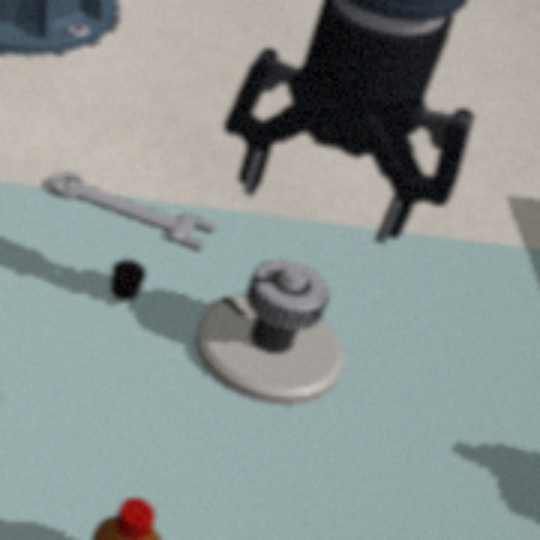

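The gripper hangs open above the stand. The ring is at crop (288,290) and the foot line at (235,305). Next I go down and close.

```bash
python3 -m creep '[[[0,0,25],0,-1],[[0,0,50],0,-1],[[0,0,72],0,-1],[[0,0,90],0,-1],[[0,0,90],0,-1],[[0,0,90],0,-1],[[0,0,90],0,-1]]'; python3 -m creep '[[[0,0,0],0,0.2],[[0,0,0],0,0.4],[[0,0,0],0,1],[[0,0,0],0,1],[[0,0,0],0,1],[[0,0,0],0,1],[[0,0,0],0,1],[[0,0,0],0,1]]'
python3 - <<'E'
from h import *
P=robot.camera("scene");cv2.imwrite("pics/s2.png",cv2.resize(P["color"][100:280,310:490],None,fx=3,fy=3))
s=robot.sense();print({k:np.round(v,3).tolist() for k,v in s.items()})
E
```

```text
time_s: 2.35
tcp_pos: [0.5054, 0.2406, 0.042]
tool_rot: [0.195, 0.981, 0.001, 0.001]
contact_force: [0.7, -1.0, 0.1]
gripper_width: 0.0853
time_s: 3.15
tcp_pos: [0.505, 0.2395, 0.0416]
tool_rot: [0.196, 0.981, -0.0, 0.0]
contact_force: [-3.5, -2.1, 8.2]
gripper_width: 0.0527
{'time_s': 3.2, 'q': [0.231, 0.391, 1.772, -0.001, 0.978, -0.946], 'dq': [0.0, -0.001, -0.0, 0.001, 0.002, 0.001], 'joint_torque': [0.158, -43.706, -26.797, 0.412, -1.166, 0.043], 'tcp_pos': [0.505, 0.24, 0.042], 'tool_rot': [0.196, 0.981, -0.0, 0.0], 'contact_force': [-3.374, -1.247, 8.44], 'ft_torque': [-0.417, 0.517, 0.07], 'gripper_width': 0.052}
```

View pics/s2.png

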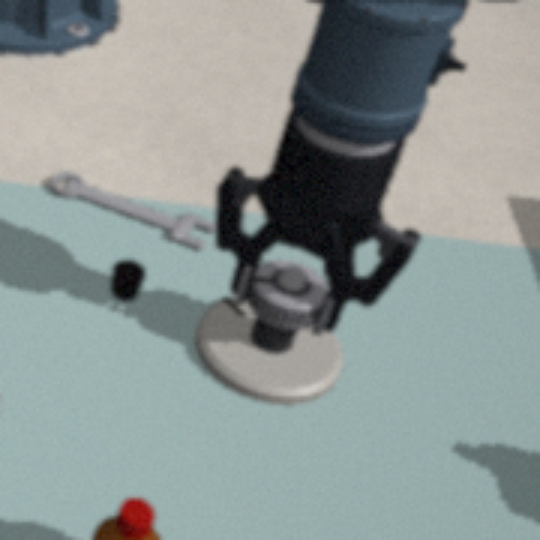

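The ring at crop (288,285) is held between both pads, 53 mm apart. Now I turn it in steps.

```bash
python3 -m creep '[[[0,0,0.2],0.1,1],[[0,0,0.5],0.2,1],[[0,0,0.8],0.3,1],[[0,0,1],0.4,1],[[0,0,1.3],0.5,1],[[0,0,1.5],0.6,1],[[0,0,1.8],0.7,1],[[0,0,2],0.8,1],[[0,0,2],0.8,1]]'
python3 - <<'E'
from h import *
P=robot.camera("scene");cv2.imwrite("pics/s3.png",cv2.resize(P["color"][130:230,350:450],None,fx=5,fy=5))
s=robot.sense();print({k:np.round(v,3).tolist() for k,v in s.items()})
E
```

```text
time_s: 4.1
tcp_pos: [0.5037, 0.2384, 0.0395]
tool_rot: [0.563, 0.826, -0.002, -0.0]
contact_force: [-7.4, -8.2, 13.8]
gripper_width: 0.0527
{'time_s': 4.15, 'q': [0.23, 0.394, 1.773, -0.002, 0.977, -0.145], 'dq': [-0.0, 0.0, 0.001, 0.001, 0.002, -0.019], 'joint_torque': [2.202, -42.121, -28.494, 1.302, -2.915, 0.102], 'tcp_pos': [0.504, 0.238, 0.04], 'tool_rot': [0.562, 0.827, -0.002, -0.0], 'contact_force': [-7.148, -8.408, 13.851], 'ft_torque': [-1.214, 1.318, -0.183], 'gripper_width': 0.053}
```

View pics/s3.png

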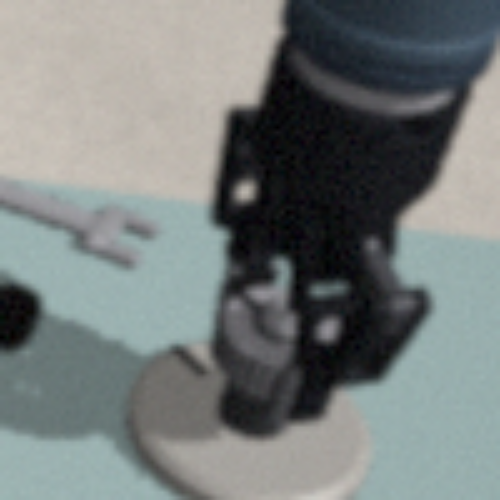

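The ring sits between the pads and the foot line shows at crop (190,357), but the ring's own line is hidden. I carry on to the stop.

```bash
python3 -m creep '[[[0,0,0.2],0.06,1],[[0,0,0.4],0.12,1],[[0,0,0.5],0.18,1],[[0,0,0.5],0.24,1],[[0,0,0.5],0.3,1],[[0,0,0.5],0.3,1]]'
python3 - <<'E'
from h import *
s=robot.sense();print({k:np.round(v,3).tolist() for k,v in s.items()})
E
```

```text
time_s: 4.75
tcp_pos: [0.5032, 0.2372, 0.0387]
tool_rot: [0.679, 0.734, -0.003, 0.0]
contact_force: [-9.6, -12.8, 15.1]
gripper_width: 0.0526
{'time_s': 4.75, 'q': [0.229, 0.394, 1.774, -0.005, 0.978, 0.155], 'dq': [-0.002, -0.001, -0.0, 0.007, -0.001, -0.038], 'joint_torque': [4.366, -41.967, -29.628, 2.808, -3.67, 0.739], 'tcp_pos': [0.503, 0.237, 0.039], 'tool_rot': [0.679, 0.734, -0.003, 0.0], 'contact_force': [-9.584, -12.78, 15.096], 'ft_torque': [-2.061, 1.476, 0.229], 'gripper_width': 0.053}
```

Joint 6 torque has risen from 0.10 to 0.74 N m, which suggests the stop. I release, rise and look.

```bash
python3 -m creep '[[[0,0,0],0,-1],[[0,0,0],0,-1],[[0,0,0],0,-1],[[0,0,0],0,-1],[[0,0,0],0,-1],[[0,0,-25],0,-1],[[0,0,-50],0,-1],[[0,0,-75],0,-1],[[0,0,-100],0,-1],[[-40,0,-120],0,-1],[[-80,0,-140],0,-1],[[-120,0,-140],0,-1]]'
python3 - <<'E'
from h import *
for n in("top","scene"):
    P=robot.camera(n);cv2.imwrite(f"pics/{n}4.png",P["color"])
    a,b=((190,65) if n=="top" else (155,350))
    cv2.imwrite(f"pics/c{n}4.png",cv2.resize(P["color"][a:a+100,b:b+100],None,fx=5,fy=5,interpolation=cv2.INTER_CUBIC))
s=robot.sense();print({k:np.round(v,3).tolist() for k,v in s.items()})
E
```

```text
time_s: 5.95
tcp_pos: [0.5158, 0.1193, 0.1811]
tool_rot: [0.679, 0.734, 0.002, 0.002]
contact_force: [0.7, -0.6, 0.1]
gripper_width: 0.0852
{'time_s': 6.05, 'q': [-0.002, 0.129, 1.778, -0.001, 1.233, -0.074], 'dq': [0.065, 0.023, 0.006, 0.042, 0.003, 0.067], 'joint_torque': [-1.351, -40.698, -33.822, -0.327, -0.043, -0.661], 'tcp_pos': [0.515, 0.116, 0.179], 'tool_rot': [0.681, 0.732, 0.0, 0.001], 'contact_force': [-0.087, 0.993, 0.193], 'ft_torque': [0.03, -0.01, -0.002], 'gripper_width': 0.085}
```

View pics/ctop4.png

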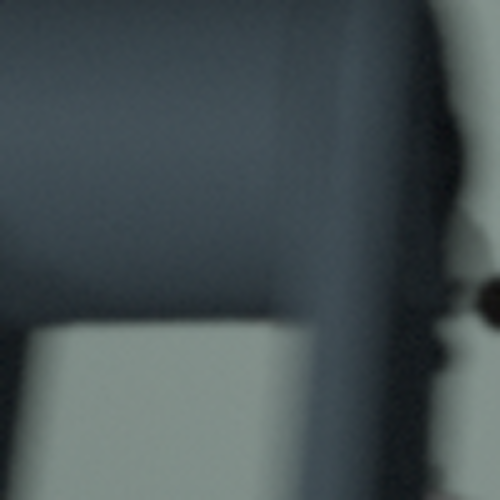

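View pics/cscene4.png

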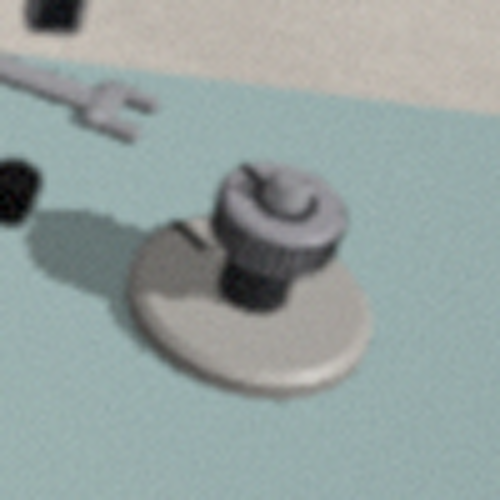

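The scene crop shows the ring line at (245,165)–(265,185), roughly parallel to the foot line at (180,225)–(205,250). The arm hides the stand from the top camera, so I move on and look again.

```bash
python3 -m creep '[[[-40,0,-10],0,-1],[[-80,0,-20],0,-1],[[-120,0,-30],0,-1],[[-160,0,-30],0,-1],[[-200,0,-30],0,-1],[[-200,0,-30],0,-1],[[-200,0,-30],0,-1],[[-200,0,-30],0,-1]]'
python3 - <<'E'
from h import *
import pickle
for n in("top","scene"):
    P=robot.camera(n);cv2.imwrite(f"pics/{n}5.png",P["color"]);pickle.dump(P,open(n+"5.pkl","wb"))
    a,b=((190,65) if n=="top" else (155,350))
    cv2.imwrite(f"pics/c{n}5.png",cv2.resize(P["color"][a:a+100,b:b+100],None,fx=5,fy=5,interpolation=cv2.INTER_CUBIC))
    w=cloud(P);near=np.hypot(w[...,0]-.505,w[...,1]-.24)<.03
    m=near&(w[...,2]>.066)&(w[...,2]<.080);print(n,m.sum(),np.median(w[m][:,2]))
f=lambda x,y,z:world(P,155+y/5-.4,350+x/5-.4,z)[:2]
ang=lambda d:np.degrees(np.arctan2(d[1],d[0]))
print(ang(f(245,165,.072)-f(265,185,.072)),ang(f(180,225,.014)-f(205,250,.014)))
E
```

```text
time_s: 6.85
tcp_pos: [0.529, -0.078, 0.2073]
tool_rot: [0.679, 0.734, 0.0, -0.001]
contact_force: [-0.7, -0.1, -0.1]
gripper_width: 0.0856
top 443 0.07341451281447897
scene 308 0.07065108531516995
-146.47366870258753 -144.1396089178113
```

View pics/ctop5.png

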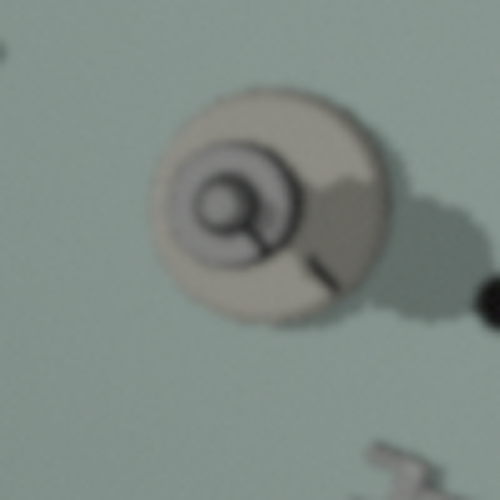

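View pics/scene5.png

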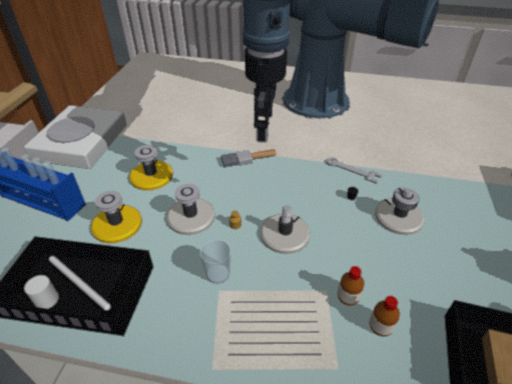

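The top crop shows the ring line at (248,228)–(266,256), in line with the foot line at (310,258)–(335,290) to within a few degrees. The gripper is clear and the no-go ring looks as before, so I hand in.

```bash
python3 -c "
from cell import robot
print(robot.finish_job())"
```

```text
the job is handed in; nothing more can be done
None
```

I gripped the thick ribbed go ring from above and turned it clockwise by up to 1.1 rad. When joint torque rose, suggesting the stop, I let go and moved clear. The job was handed in at about 7 s.

- **Line on the ring:** it lies within about 2° of the foot line in the scene camera and about 5° in the top camera. The two cameras differ slightly, but both are well inside the 11° allowed.
- **Height of the ring:** it sank about 2.6 mm in both cameras, which corresponds to about 1.0 rad and matches the 57° measured beforehand.
- **Clearance:** the gripper is open and well away from everything, with no contact force beyond sensor noise.
- **No-go ring:** the robot never came near it, and it looks unchanged in the scene picture. I checked it by eye only and did not measure its angle.

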